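# Microscope lamp four clicks brighter

### The arm

A 6-joint arm with a two-finger parallel gripper is mounted at the origin on the work surface. World frame = base frame: x ahead of the robot, y to its left, z up, the work surface at z = 0. Lengths are in m, angles in degrees, forces in N, time in s.
With the tool pointing down it reaches from about 0.375 to 0.9 m from the base axis. Payload 3.1 kg.
Tool frame: the origin (TCP) lies between the finger pads; the fingertips stand 11 mm ahead of it and the grasp point (between the pads) lies 8 mm behind it; z points along the fingers, y is the line along which they close (so a half turn about z gives the same grasp; the last joint's range is limited). The gripper opens to 87 mm and grips with 3 to 60 N. Pads are 19 mm wide; open, the fingers measure 117 mm over their backs; the gripper's body (75 mm by 190 mm) begins 51 mm behind the grasp point.
Start: joints at [-76.117, 30.224, 82.088, -0, 67.689, -10.227], TCP at [0.255, -0.57, 0.208] pointing down, gripper open.
Joint ranges: [-176.69, 176.69], [-43.24, 126.21], [12.49, 139.97], [-82, 262], [0, 151.66], [-163.58, 163.58]. Speed limits (degrees/s): [159.86, 159.86, 180, 180, 180, 180].

### API

Orientations are given as a 3x3 rotation matrix whose columns are the frame's x, y, z axes.
In Python, from rig import bot gives the robot as it stands.
- The arm moves only by the tool apply_moves, never from a script. Its argument "steps" is a list that holds one entry, the list of rows, each a list of 7 numbers: the shift along the tool's x, y, z in cm, then the turn, a rotation vector about the tool's x, y, z in degrees, then the gripper command: -1 is shut, 1 is fully open, values between are in proportion. In form: [[[dx, dy, dz, rx, ry, rz, jaw], ...]]. A call has 1 to 20 rows; each row is the pose to reach, as a shift and turn from the pose commanded when the call began, along the tool's axes at that moment; what a row does not reach only later rows make up. A row lasts 1/8 s, in which the tool goes at most 62.5 mm and 10.7 degrees, less where a joint would pass 70% of its speed; a pose out of reach is approached as far as the arm can. A call with a gripper value outside its range is refused whole. The fingers move at their own pace and stop on an object; the grip force is fixed at half the most. Time passes only in rows, so rows that repeat a pose let the fingers close. It gives the time, the measured TCP pose, the force, the opening and the grip force at its end, in the units of the state.
- bot.read_state(): the state, without advancing time (a new reading comes with each control period).
- bot.capture(name): name is "scene" or "side" or "wrist"; returns the picture (420x560x3 uint8, blue, green, red); there is no depth.
- bot.camera_model(name): a dict with "intrinsics" (3x3 intrinsics, pixels), "R" (3x3) and "t" (3): a world point X has camera coordinates R X + t. Camera axes: x right, y down, z forward; pixel columns grow to the right and rows downward; lengths in m; the calibration is good to about 2 mm. A picture is of the moment at which its call begins: read the wrist's pose just before it. camera_model takes no time and is no camera call; for the wrist camera it gives the pose at the moment of the call.
- bot.hand_in(): hands the job in; it is judged then, once.
The state is a dict: "time_s": time; "joint_positions": joint angles; "qvel": joint speeds; "tau": joint torques, N m; "position": TCP position; "tcp_rot": TCP orientation; "force": force on the tool from outside, world axes, zero at the start; "moment": the same for the moment, N m; "opening": opening from 0.0 (shut) to 1.0 (fully open); "grasp_force": force on a finger pad.
Only numpy, scipy, OpenCV 4.12 (cv2) and the standard library are available. Lean on these libraries where they do the work, as an engineer would, in place of code of your own. Each camera call takes 0.05 s, during which the arm holds its last target. There are 200 camera calls.

### The job

The microscope lamp is too dim: with a fingertip, push the pointer dial on the lamp control unit round clockwise (seen from above) by exactly four clicks from where it now stands, never going past the fourth click, and leave it resting in that click. Then press the round button beside the dial fully down and let it come back up, so that the lamp takes the new setting. Only touch and push: the control unit must stay where it stands, and the bottle, slide box, dish and microscope around it are to be left alone.

Things in the scene. Friction and masses are not known exactly. Their poses are not given: they have to be found in the camera images.
- lamp_unit: Low grey metal case with an aluminium top plate, 140 x 210 x 55 mm (its x, y, z), about 4 kg, loose on the bench. Origin: centre of its underside; z up. Top plate at z = 55 mm. The dial's axis is at x = 0, y = +40 mm, the button's at x = 0, y = -68 mm in this frame. It stands within 0.45 rad of square to the robot (its -x side faces the robot).
- dial (a joint): Dial angle in rad, growing clockwise from above. Ten click stops 0.349 rad (20 deg) apart from 0 to 3.142; starts in one of the first four. At 0 the pointer is along the unit's +y, at 1.571 along its +x. About 4 to 5 N at 28 mm from the axis lifts it out of a stop; past the crest, midway, it jumps ahead of the finger into the next stop and rests there; let go before, it springs back.
- dial_axis (a point): On the dial's axis at the top of its bar, 88 mm above the bench. Black dial: flat skirt 80 mm in diameter, its top 64 mm above the bench; on it an upright bar 13 mm thick, 24 mm high (64 to 88 mm above the bench), across the axis from 28 mm behind to 38 mm in front of it. A white line on top marks the longer, pointing half. Dark dashes round the dial mark the ten stops.
- dial_tip (a point): Top of the bar's pointing end, 38 mm from the axis, 88 mm above the bench; turns with the dial, its x axis outward along the bar, z up.
- lamp_button_top (a point): Centre of the top of the round grey push button, 73 mm above the bench when up: 30 mm in diameter, standing 6 mm out of a black round housing 46 mm in diameter and 12 mm high on the unit's top plate; moves down with it.
- lamp_button (a joint): How far the button is pressed, in m: 0 up, 0.006 fully down, against a spring (about 5 N when fully down); it comes up by itself.
- dropper_bottle: Small amber bottle with a black cap, 36 mm in diameter, 75 mm high, loose, left (+y) of the unit or beyond it; origin at the centre of its underside. Leave alone.
- slide_box: Wooden slide box 90 x 45 x 32 mm, loose, right (-y) of the unit; origin at the centre of its underside. Leave alone.
- petri_dish: Clear flat dish 90 mm in diameter, 15 mm high, loose, beyond the unit or left of it; origin at the centre of its underside. Leave alone.
- microscope: Cream microscope, base 190 x 130 mm, about 340 mm high, at the robot's right; origin at the centre of its underside. Leave alone.

How it is judged (in metres and radians):
On the way, in this order (a step that is already met when the one before it is completed fails the run):
1. the dial rests four clicks clockwise of its start, the button up (distance of dial_tip from where it was at the start of the episode between 0.0452 and 0.0523 m and value of joint dial above 1.2566 rad and value of joint lamp_button below 0.002 m), for 0.2 s.
2. the button is pressed fully down (value of joint lamp_button above 0.0045 m), for 0.05 s.
At the end, for the whole second after the job is handed in: The dial rests in the fourth click stop clockwise of its start (its tip within about a third of a click of it), the button has been pressed (4.5 of its 6 mm or more) after that and is up again, and the control unit stands within 5 mm of where it was (distance of dial_tip from where it was at the start of the episode between 0.0452 and 0.0523 m and value of joint dial above 1.2566 rad and value of joint lamp_button below 0.0015 m and velocity of joint dial between -0.05 and 0.05 rad/s and distance of lamp_unit from where it was at the start of the episode below 0.005 m); the robot touches nothing.
It fails at once if the dial goes past the fourth click (more than 4.6 clicks from its start) (distance of dial_tip from where it was at the start of the episode above 0.0547 m).
It fails at once if the control unit is shoved or lifted (more than 5 mm) (distance of lamp_unit from where it was at the start of the episode above 0.005 m or height (world z) of lamp_unit above 0.005 m).
It fails at once if the bottle, slide box, dish or microscope is moved more than 15 mm or tipped ((distance of dropper_bottle from where it was at the start of the episode above 0.015 m or angle between dropper_bottle's own z axis and vertical above 0.35 rad) or (distance of slide_box from where it was at the start of the episode above 0.015 m or angle between slide_box's own z axis and vertical above 0.35 rad) or (distance of petri_dish from where it was at the start of the episode above 0.015 m or angle between petri_dish's own z axis and vertical above 0.35 rad) or (distance of microscope from where it was at the start of the episode above 0.015 m or angle between microscope's own z axis and vertical above 0.35 rad)).
It also fails if it takes over 61 s, if anything falls off the work surface, if the arm or the gripper's body presses on something with over 40 N, if the wrist force passes 120 N, or if a joint passes its speed limit or range.

## Working session

There is one attempt and no reset: what is moved stays moved. The work goes in short steps, Python scripts to look and compute and a tool call to move; the robot and the scene stay as the last step left them, time stands still between calls to the robot, and variables do not carry over. Pictures are saved under pics/ and viewed, at most 10 in all, crops included, and the job is handed in when it is done.

Besides the shell and the picture viewer there is one more tool, called after ">>>" as name([rows], argument=value, ...), one row to a line, values as JSON. apply_moves: Moves the arm, as the interface text tells. Its arguments: {"type":"object","properties":{"steps":{"type":"array","items":{"type":"array","items":{"type":"array","items":{"type":"number"}}}}},"required":["steps"]}

```bash
mkdir -p pics; python3 - <<'E'
from rig import bot
import cv2,numpy as np
for n in ("scene","side"):
    cv2.imwrite(f"pics/{n}0.png",bot.capture(n)); m=bot.camera_model(n); print(n,m["intrinsics"].round(1).tolist() if hasattr(m["intrinsics"],'round') else m["intrinsics"],(-np.array(m["R"]).T@np.array(m["t"])).round(3))
s=bot.read_state();print(s["time_s"],s["position"],s["tcp_rot"],s["opening"],s["force"])
E
```

```text
scene [[511.3, 0.0, 280.2], [0.0, 511.3, 214.5], [0.0, 0.0, 1.0]] [ 1.1   -0.816  0.819]
side [[418.7, 0.0, 283.7], [0.0, 418.7, 208.2], [0.0, 0.0, 1.0]] [0.488 0.731 0.659]
0.1 [ 0.2551836  -0.5697865   0.20697211] [[ 9.12767340e-01  4.08479621e-01 -4.27127285e-04]
 [ 4.08479677e-01 -9.12765522e-01  1.85894886e-03]
 [ 3.69475668e-04 -1.87126062e-03 -9.99998181e-01]] 0.9985064099464653 [ 0.08726641 -0.09305684 -0.50854393]
```

View pics/scene0.png

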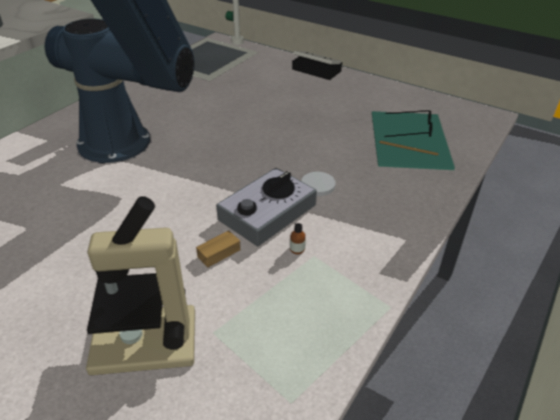

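View pics/side0.png

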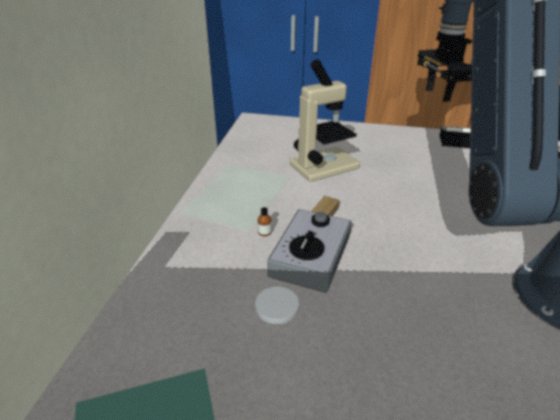

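Scene: dial at about (278,187), button at (247,207), bottle at (298,240), dish at (318,182). Side: dial at (307,247), button at (321,218), bottle at (264,223), dish at (277,305), slide box at (327,205).

```bash
cat > h.py <<'E'
from rig import bot
import cv2,numpy as np
def cam(n):
    m=bot.camera_model(n); return np.array(m["intrinsics"]),np.array(m["R"]),np.array(m["t"])
def onplane(c,uv,z):
    K,R,t=c; C=-R.T@t; d=R.T@np.linalg.inv(K)@np.array([*uv,1.]); return C+d*(z-C[2])/d[2]
def proj(c,X):
    K,R,t=c; p=K@(R@np.array(X)+t); return p[:2]/p[2]
E
python3 - <<'E'
from h import *
for n,L in dict(scene=[((278,187),.064),((247,207),.073),((298,250),0),((318,182),.01),((218,248),.03)],side=[((307,247),.064),((321,218),.073),((264,234),0),((277,305),.01),((327,205),.03)]).items():
    print(n,[onplane(cam(n),p,z)[:2].round(3).tolist() for p,z in L])
s=bot.read_state();K,R,t=cam("wrist");T=np.array(s["tcp_rot"])
print("cam in tool",T.T@(-R.T@t-s["position"]),(R@T).round(3),K[0,0])
E
```

```text
scene [[0.565, 0.016], [0.553, -0.096], [0.687, -0.087], [0.603, 0.152], [0.551, -0.206]]
side [[0.562, 0.027], [0.543, -0.074], [0.683, -0.077], [0.603, 0.156], [0.538, -0.194]]
cam in tool [ 0.0763222   0.00020535 -0.17601799] [[-0.     1.    -0.001]
 [-0.962 -0.    -0.274]
 [-0.274  0.     0.962]] 376.9408330608559
```

```bash
python3 - <<'E'
from h import *
for n,L in dict(scene=[(90,368),(195,360),(190,308),(100,308)],side=[(292,163),(314,178),(359,165),(335,150)]).items():
    print(n,[onplane(cam(n),p,0)[:2].round(3).tolist() for p in L])
s=bot.read_state();p=s["position"];T=np.array(s["tcp_rot"])
for tgt in ([.36,-.3,.30],[.505,-.045,.30]): print(100*T.T@(np.array(tgt)-p))
E
```

```text
scene [[0.53, -0.557], [0.679, -0.44], [0.591, -0.351], [0.439, -0.451]]
side [[0.677, -0.457], [0.594, -0.377], [0.462, -0.488], [0.547, -0.578]]
[ 20.59096594 -20.3610534   -9.25709746]
[ 44.24232414 -37.71361969  -9.21588761]
```

```bash
python3 - <<'E'
from h import *
s=bot.read_state();p=s["position"];T=np.array(s["tcp_rot"])
for tgt in ([.27,-.4,.23],[.34,-.2,.23],[.50,-.055,.22]): print((100*T.T@(np.array(tgt)-p)).round(1))
E
```

```text
[  8.3 -14.9  -2.3]
[ 22.8 -30.3  -2.2]
[ 43.4 -37.   -1.2]
```

>>> apply_moves([
  [[4,-7.5,-2.3,0,0,0,-1],[8.3,-14.9,-2.3,0,0,0,-1],[13,-20,-2.3,0,0,0,-1],[18,-25,-2.3,0,0,0,-1],[22.8,-30.3,-2.2,0,0,0,-1],[28,-32,-2,0,0,0,-1],[34,-34,-1.6,0,0,0,-1],[39,-36,-1.2,0,0,0,-1],[43.4,-37,-1.2,0,0,0,-1],[43.4,-37,-1.2,0,0,0,-1],[43.4,-37,-1.2,0,0,0,-1],[43.4,-37,-1.2,0,0,0,-1]],
])

```text
time_s: 1.6
position: [0.4993, -0.0556, 0.2194]
tcp_rot: [[0.913, 0.409, -0.002], [0.409, -0.913, 0.0], [-0.002, -0.001, -1.0]]
force: [0.3, 0.1, -0.7]
opening: 0.007
grasp_force: 0.0
```

```bash
python3 - <<'E'
from h import *
s=bot.read_state();print(s["time_s"],s["position"],s["joint_positions"],s["opening"])
K,R,t=cam("wrist");np.savez("w1.npz",K=K,R=R,t=t)
im=bot.capture("wrist");cv2.imwrite("pics/w1.png",im)
cv2.imwrite("pics/w1v.png",im)
E
```

```text
1.6 [ 0.49925647 -0.05559339  0.21940835] [-1.91000435e+01  1.99725756e+01  9.85451347e+01 -3.39575715e-02
  6.15861777e+01  4.67936864e+01] 0.006796998581403347
```

View pics/w1v.png

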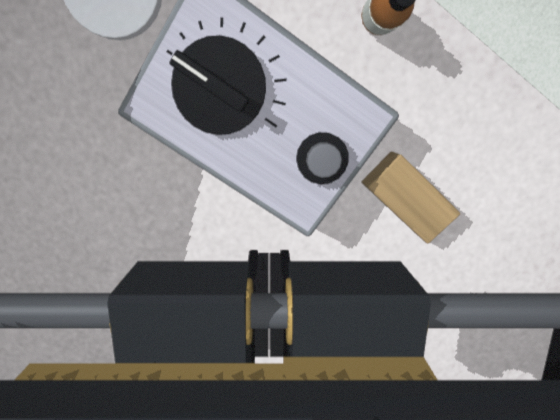

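Wrist view: dial skirt centred at about (218,85), pointer tip at (172,57), button at (323,157), ten dashes from (170,52) clockwise to (270,122). The bottle is at (385,10), the dish at (112,5).

```bash
cat > fit.py <<'E'
from h import *
def model(c,img,ax,yaw,dial,name,box):
    o=img.copy(); S=4; x0,y0,x1,y1=box
    o=cv2.resize(o[y0:y1,x0:x1],None,fx=S,fy=S,interpolation=cv2.INTER_CUBIC)
    def poly(P,col,cl=True):
        q=np.array([(proj(c,p)-[x0,y0]+.5)*S for p in P]).astype(np.int32); cv2.polylines(o,[q],cl,col,1)
    a=np.linspace(0,2*np.pi,60)
    poly([[ax[0]+.04*np.cos(t),ax[1]+.04*np.sin(t),.064] for t in a],(0,255,0))
    ux=np.array([np.cos(yaw),np.sin(yaw)]);uy=np.array([-ux[1],ux[0]])
    b=np.array(ax)-.108*uy
    poly([[b[0]+.015*np.cos(t),b[1]+.015*np.sin(t),.073] for t in a],(0,0,255))
    d=uy*np.cos(dial)+ux*np.sin(dial);n=np.array([-d[1],d[0]])
    poly([[*(np.array(ax)+r*d+s*n),.088] for r,s in((-.028,-.0065),(.038,-.0065),(.038,.0065),(-.028,.0065))],(255,0,255))
    cc=np.array(ax)-.04*uy
    poly([[*(cc+r*ux+s*uy),.055] for r,s in((-.07,-.105),(.07,-.105),(.07,.105),(-.07,.105))],(255,255,0))
    cv2.imwrite(name,o)
E
python3 - <<'E'
from fit import *
f=np.load("w1.npz");c=(f["K"],f["R"],f["t"]);im=cv2.imread("pics/w1.png")
# refine skirt + button by image
g=cv2.cvtColor(im,cv2.COLOR_BGR2GRAY)
m=(g<70).astype(np.uint8)
n,lab,st,ce=cv2.connectedComponentsWithStats(m)
for i in range(1,n):
    if st[i,4]>800: print(st[i],ce[i].round(1))
D=onplane(c,(218,85),.064);B=onplane(c,(322.5,157),.073);tip=onplane(c,(173.5,58.5),.088)
print("dial",D,"btn",B,np.linalg.norm((D-B)[:2]),"tip r",np.linalg.norm((tip-D)[:2]))
v=(D-B)[:2];yaw=np.arctan2(v[1],v[0])-np.pi/2
w=(tip-D)[:2];dial=np.arctan2(v[1],v[0])-np.arctan2(w[1],w[0])
print("yaw",np.degrees(yaw),"dial deg",np.degrees(dial))
model(c,im,D[:2],yaw,dial,"pics/fit1.png",(150,10,350,160))
E
```

```text
[ 170   36   96   99 7052] [218.8  84.9]
[ 297  133   51   51 1069] [321.2 156.5]
[  101   250   347   113 28797] [267.5 310.4]
[    0   327   560    93 22924] [286.1 398.4]
dial [0.56588104 0.02022187 0.064     ] btn [ 0.54832495 -0.08428638  0.073     ] 0.1059725964695971 tip r 0.035003999830269854
yaw -9.535944939097366 dial deg -2.718278229064318
```

View pics/fit1.png

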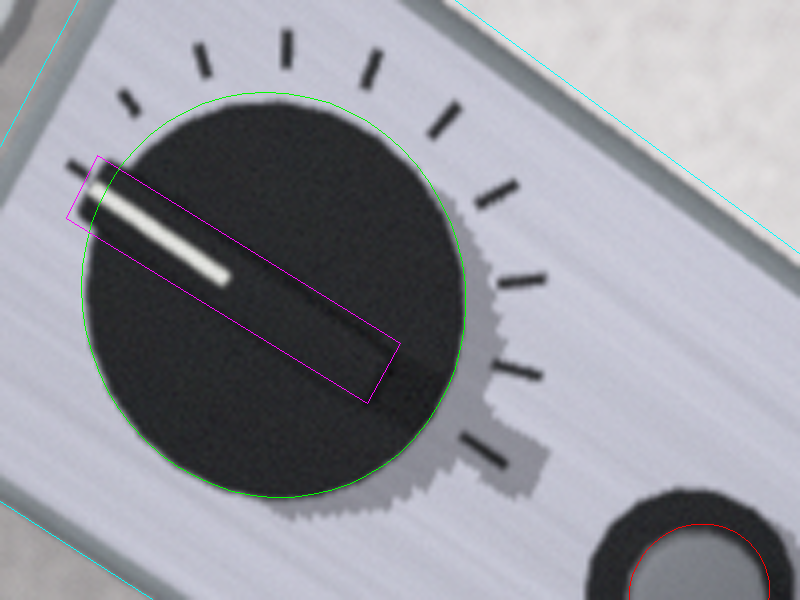

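```bash
cat >> h.py <<'E'
def rel(tgt,yaw_deg):
    """row (cm, deg) from current tool pose to TCP tgt, tool down, tool x at world yaw"""
    from scipy.spatial.transform import Rotation as Ro
    s=bot.read_state();T=np.array(s["tcp_rot"]);y=np.radians(yaw_deg)
    G=np.array([[np.cos(y),np.sin(y),0],[np.sin(y),-np.cos(y),0],[0,0,-1.]])
    return np.r_[100*T.T@(np.array(tgt)-s["position"]),Ro.from_matrix(T.T@G).as_rotvec(degrees=True)].round(2).tolist()
E
python3 - <<'E'
from h import *
f=np.load("w1.npz");c=(f["K"],f["R"],f["t"])
D=onplane(c,(218,85.6),.064)
px=lambda x,y:(150+x/4-.5,10+y/4-.5)
a=onplane(c,px(78,170),.055);b=onplane(c,px(483,450),.055)
v=(a-b)[:2];print(D,"mid",(a+b)/2,"yaw",np.degrees(np.arctan2(v[1],v[0]))-90)
l=[onplane(c,px(90,188),.088),onplane(c,px(225,280),.088)];w=(l[0]-l[1])[:2];print("bar",np.degrees(np.arctan2(w[1],w[0]))-90)
# plate edge lower side
print(proj(c,[.5,0,0]))
yaw=np.radians(-9.5);ux=np.array([np.cos(yaw),np.sin(yaw)]);uy=np.array([-ux[1],ux[0]])
for z in(.15,.081):print(rel([*(D[:2]+.027*uy-.033*ux),z],80))
E
```

```text
[0.5654405  0.02004392 0.064     ] mid [0.56463534 0.01833434 0.055     ] yaw -9.806431643144862
bar -9.453294058418663
[220.25098666 156.80477124]
[7.9, -8.31, 6.95, -0.08, 0.05, -55.94]
[7.91, -8.3, 13.85, -0.08, 0.05, -55.94]
```

>>> apply_moves([
  [[1.5,-1.5,0,0,0,-10,-1],[3,-3,1,0,0,-20,-1],[4.5,-4.5,2,0,0,-30,-1],[6,-6,4,0,0,-40,-1],[7,-7.5,6,0,0,-50,-1],[7.9,-8.3,7,0,0,-56,-1],[7.9,-8.3,9,0,0,-56,-1],[7.9,-8.3,11,0,0,-56,-1],[7.9,-8.3,12.5,0,0,-56,-1],[7.9,-8.3,13.4,0,0,-56,-1],[7.9,-8.3,13.8,0,0,-56,-1],[7.9,-8.3,13.8,0,0,-56,-1]],
])

```text
time_s: 3.15
position: [0.5387, 0.0524, 0.0819]
tcp_rot: [[0.172, 0.985, 0.0], [0.985, -0.172, -0.0], [0.0, 0.0, -1.0]]
force: [-0.1, 0.5, -0.1]
opening: 0.002
grasp_force: 0.0
```

```bash
python3 - <<'E'
from h import *
K,R,t=cam("wrist");np.savez("w2.npz",K=K,R=R,t=t)
im=bot.capture("wrist");cv2.imwrite("pics/w2.png",im)
s=bot.read_state();print(s["position"],s["force"])
A=np.array([.565,.0195])
def P(th,r,off,psi=-9.6):
    y=np.radians(psi);ux=np.array([np.cos(y),np.sin(y)]);uy=np.array([-ux[1],ux[0]]);q=np.radians(th)
    d=uy*np.cos(q)+ux*np.sin(q);cw=ux*np.cos(q)-uy*np.sin(q)
    return rel([*(A+r*d-off*cw),.081],80.4-th)
for th in(0,10,20,30,40,50,60,70,75,80): print(th,P(th,.027,.0065+.011))
E
```

```text
[0.53885127 0.05251878 0.08217994] [ 0.33826572  1.61792083 -0.35048436]
0 [-0.11, 1.38, 0.12, 0.04, -0.0, -0.29]
10 [0.15, 1.87, 0.12, 0.04, -0.01, 9.71]
20 [0.33, 2.41, 0.12, 0.04, -0.01, 19.71]
30 [0.41, 2.96, 0.12, 0.04, -0.01, 29.71]
40 [0.39, 3.52, 0.12, 0.04, -0.02, 39.71]
50 [0.28, 4.07, 0.12, 0.04, -0.02, 49.71]
60 [0.07, 4.59, 0.12, 0.04, -0.03, 59.71]
70 [-0.23, 5.07, 0.12, 0.04, -0.03, 69.71]
75 [-0.4, 5.29, 0.12, 0.04, -0.03, 74.71]
80 [-0.6, 5.49, 0.12, 0.03, -0.03, 79.71]
```

View pics/w2.png

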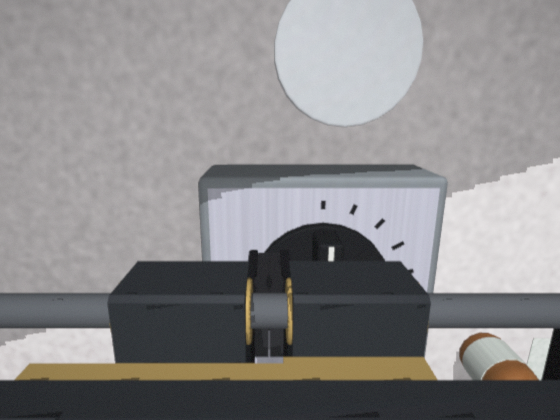

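The white line's outer end is at (331,255), just right of the fingertip edge at (290,255), and clear of it. Now I push to about 55°, which is three clicks.

>>> apply_moves([
  [[-0.1,0.7,0.1,0,0,0,-1],[-0.1,1.4,0.1,0,0,0,-1],[0.05,1.6,0.1,0,0,5,-1],[0.15,1.85,0.1,0,0,10,-1],[0.25,2.15,0.1,0,0,15,-1],[0.35,2.4,0.1,0,0,20,-1],[0.38,2.7,0.1,0,0,25,-1],[0.4,2.95,0.1,0,0,30,-1],[0.4,3.25,0.1,0,0,35,-1],[0.4,3.5,0.1,0,0,40,-1],[0.35,3.8,0.1,0,0,45,-1],[0.3,4.05,0.1,0,0,50,-1],[0.2,4.35,0.1,0,0,55,-1],[0.2,4.35,0.1,0,0,55,-1],[0.2,4.35,0.1,0,0,55,-1]],
])

```text
time_s: 5.08
position: [0.5819, 0.0471, 0.0809]
tcp_rot: [[0.905, 0.425, 0.0], [0.425, -0.905, 0.0], [0.0, 0.0, -1.0]]
force: [-0.4, -0.1, 0.2]
opening: 0.005
grasp_force: 0.0
```

```bash
python3 - <<'E'
from h import *
o=[]
for n,p in(("scene",(.565,.02,.08)),("side",(.565,.02,.08))):
    im=bot.capture(n);u,v=proj(cam(n),p).astype(int);o.append(cv2.resize(im[v-35:v+35,u-35:u+35],(390,390),interpolation=cv2.INTER_CUBIC))
cv2.imwrite("pics/c3.png",np.hstack(o))
s=bot.read_state();print(s["position"],s["force"],s["moment"],rel([0,0,0],80.4)[5])
E
```

```text
[0.58165085 0.04717136 0.0808479 ] [-0.75816135  0.26325761 -0.90203614] [ 0.03567348  0.03149684 -0.00352466] -55.24
```

View pics/c3.png

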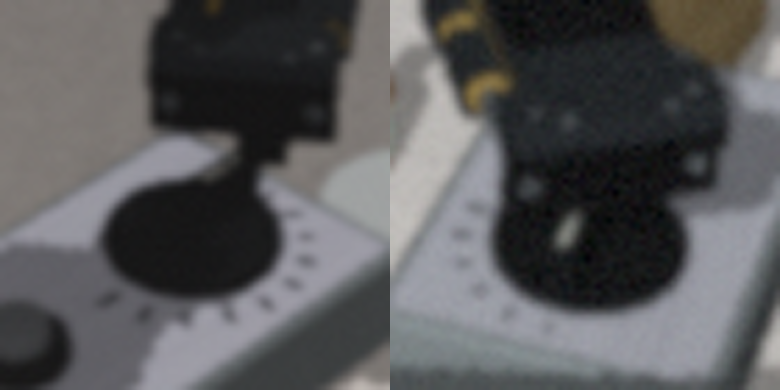

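```bash
python3 - <<'E'
from h import *
c=cam("side");u,v=proj(c,(.565,.02,.08)).astype(int)
for th in(0,20,40,60,80):
    a=np.radians(80.4-th);print(th,[((proj(c,[.565+r*np.cos(a),.0195+r*np.sin(a),.088])-[u-35,v-35]+.5)*390/70+[390,0]).round().tolist() for r in(.01,.037)])
E
```

```text
0 [[583.0, 196.0], [561.0, 238.0]]
20 [[575.0, 193.0], [531.0, 227.0]]
40 [[569.0, 189.0], [509.0, 211.0]]
60 [[565.0, 184.0], [497.0, 191.0]]
80 [[565.0, 178.0], [497.0, 170.0]]
```

The force is near zero, and the side crop shows a white line at (570,230) that fits an unturned dial. I'll lift straight up and look properly.

>>> apply_moves([
  [[0,0,-3,0,0,0,-1],[0,0,-7,0,0,0,-1],[-2,0,-11,0,0,0,-1],[-5,0,-14,0,0,0,-1],[-5,0,-14,0,0,0,-1],[-5,0,-14,0,0,0,-1]],
])

```text
time_s: 5.92
position: [0.5366, 0.026, 0.2204]
tcp_rot: [[0.905, 0.424, 0.0], [0.424, -0.905, 0.0], [0.0, -0.0, -1.0]]
force: [-0.1, -0.5, 0.1]
opening: 0.004
grasp_force: 0.0
```

```bash
python3 - <<'E'
from h import *
K,R,t=cam("wrist");np.savez("w4.npz",K=K,R=R,t=t)
im=bot.capture("wrist");cv2.imwrite("pics/w4.png",im);print(proj((K,R,t),(.565,.02,.064)))
E
```

```text
[287.9659984  167.00154271]
```

View pics/w4.png

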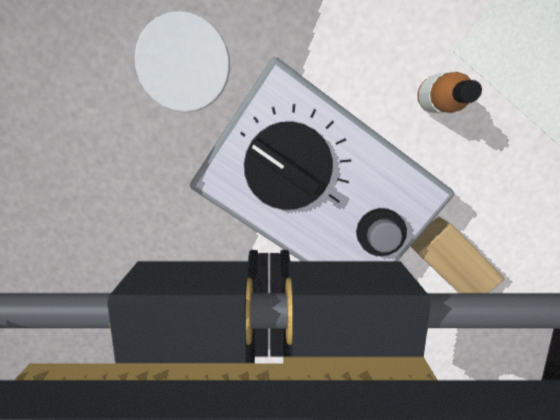

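The dial still reads 0 and the unit has not moved, so the finger did not drive it. I'll write a dial-angle detector, check it on the saved pictures, and probe step by step.

```bash
cat >> h.py <<'E'
A=np.array([.565,.0195])
def dial(c,im,A=A):
    """dial angle (deg) where the white line is brightest against its flanks"""
    g=cv2.cvtColor(im,cv2.COLOR_BGR2GRAY).astype(np.float32);th=np.arange(-20,181,1.);best=[]
    for x in th:
        a=np.radians(80.4-x);d=np.array([np.cos(a),np.sin(a)]);n=np.array([-d[1],d[0]])
        S=[np.float32([proj(c,[*(A+r*d+o*n),.088]) for r in np.linspace(.014,.035,22)]) for o in(0,-.004,.004)]
        v=[cv2.remap(g,s[:,0],s[:,1],1).mean() for s in S];best.append(v[0]-max(v[1:]))
    i=int(np.argmax(best));return th[i],round(float(best[i]),1)
def P(th,off,r=.027,z=.080):
    a=np.radians(80.4-th);d=np.array([np.cos(a),np.sin(a)]);cw=np.array([d[1],-d[0]])
    return rel([*(A+r*d-off*cw),z],80.4-th)
E
python3 - <<'E'
from h import *
for n in("w1","w4"):
    f=np.load(n+".npz");print(n,dial((f["K"],f["R"],f["t"]),cv2.imread(f"pics/{n}.png")))
for n in("scene","side"): print(n,dial(cam(n),bot.capture(n)))
s=bot.read_state();print(s["position"],rel([.5388,.0525,.15],80.4),P(0,.031),bot.read_state()["joint_positions"].round(1))
E
```

```text
w1 (np.float64(0.0), 177.8)
w4 (np.float64(0.0), 186.0)
scene (np.float64(46.0), 3.0)
side (np.float64(-3.0), 49.8)
[0.5364216  0.02617528 0.21949456] [1.35, -2.27, 6.95, -0.12, 0.06, -55.26] [1.32, -2.15, 13.95, -0.12, 0.06, -55.26] [-9.1 22.7 93.9  0.  63.6 55.7]
```

>>> apply_moves([
  [[0.3,-0.5,1,0,0,-10,-1],[0.6,-1,3,0,0,-20,-1],[0.9,-1.5,5,0,0,-30,-1],[1.2,-2,6.5,0,0,-40,-1],[1.3,-2.15,8,0,0,-50,-1],[1.3,-2.15,9.5,0,0,-55.3,-1],[1.3,-2.15,11.5,0,0,-55.3,-1],[1.3,-2.15,13,0,0,-55.3,-1],[1.3,-2.15,13.9,0,0,-55.3,-1],[1.3,-2.15,13.9,0,0,-55.3,-1],[1.3,-2.15,13.9,0,0,-55.3,-1]],
])

```text
time_s: 7.45
position: [0.5396, 0.0508, 0.0823]
tcp_rot: [[0.167, 0.986, 0.001], [0.986, -0.167, -0.0], [0.0, 0.001, -1.0]]
force: [-0.0, -1.2, 0.6]
opening: 0.002
grasp_force: 0.0
```

>>> apply_moves([
  [[0,0.5,0,0,0,0,-1],[0,1,0,0,0,0,-1],[0,1.4,0,0,0,0,-1],[0,1.6,0,0,0,0,-1],[0,1.6,0,0,0,0,-1]],
])

```text
time_s: 8.07
position: [0.555, 0.0481, 0.0818]
tcp_rot: [[0.167, 0.986, 0.0], [0.986, -0.167, -0.0], [-0.0, 0.0, -1.0]]
force: [-0.1, -0.5, -1.7]
opening: 0.005
grasp_force: 0.0
```

```bash
python3 - <<'E'
from h import *
print(dial(cam("side"),bot.capture("side")),dial(cam("wrist"),bot.capture("wrist")))
s=bot.read_state();print(s["force"],P(0,.0175))
E
```

```text
(np.float64(-2.0), 24.2) (np.float64(-1.0), 40.3)
[-0.95164115 -0.75254426 -0.53892934] [0.04, -0.25, 0.18, -0.03, 0.0, 0.01]
```

>>> apply_moves([
  [[0,0.2,0.1,0,0,0,-1],[0,0.4,0.1,0,0,0,-1],[0,0.4,0.1,0,0,0,-1]],
])

```text
time_s: 8.55
position: [0.5591, 0.0475, 0.0809]
tcp_rot: [[0.167, 0.986, 0.0], [0.986, -0.167, -0.0], [0.0, 0.0, -1.0]]
force: [-0.3, 0.0, -0.2]
opening: 0.006
grasp_force: 0.0
```

>>> apply_moves([
  [[0,0.2,0,0,0,0,-1],[0,0.3,0,0,0,0,-1],[0,0.3,0,0,0,0,-1]],
])

```text
time_s: 8.93
position: [0.5619, 0.047, 0.0808]
tcp_rot: [[0.167, 0.986, 0.0], [0.986, -0.167, 0.0], [0.0, 0.0, -1.0]]
force: [0.3, 1.4, -0.2]
opening: 0.002
grasp_force: 0.0
```

```bash
python3 - <<'E'
from h import *
print(dial(cam("side"),bot.capture("side")))
im=bot.capture("wrist");print(dial(cam("wrist"),im));cv2.imwrite("pics/w5.png",cv2.resize(im[180:330,180:380],(800,600),interpolation=cv2.INTER_CUBIC))
s=bot.read_state();print(s["force"],P(0,.0175))
E
```

```text
(np.float64(-2.0), 14.6)
(np.float64(12.0), 23.1)
[0.26244744 0.09955588 0.19045301] [0.04, -0.97, 0.08, -0.01, 0.0, 0.01]
```

View pics/w5.png

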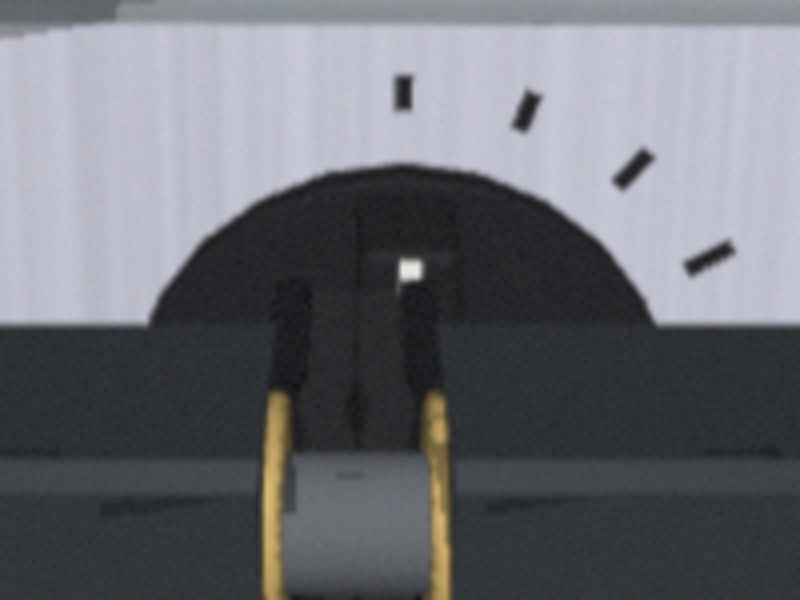

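The crop shows the right fingertip strip at (425,290) lying over the white line at (410,270), with no force. So the tip seems to be above the bar rather than beside it. I'll feel downward for the true tip height.

>>> apply_moves([
  [[0,0,0.15,0,0,0,-1],[0,0,0.3,0,0,0,-1],[0,0,0.3,0,0,0,-1]],
])

```text
time_s: 9.4
position: [0.5616, 0.047, 0.0777]
tcp_rot: [[0.167, 0.986, -0.0], [0.986, -0.167, 0.0], [0.0, -0.001, -1.0]]
force: [0.6, -1.0, -0.4]
opening: 0.006
grasp_force: 0.0
```

>>> apply_moves([
  [[0,0,0.15,0,0,0,-1],[0,0,0.3,0,0,0,-1],[0,0,0.3,0,0,0,-1]],
])

```text
time_s: 9.78
position: [0.5616, 0.047, 0.0747]
tcp_rot: [[0.167, 0.986, -0.0], [0.986, -0.167, 0.0], [-0.0, -0.0, -1.0]]
force: [0.3, 0.1, 0.7]
opening: 0.006
grasp_force: 0.0
```

>>> apply_moves([
  [[0,0,0.15,0,0,0,-1],[0,0,0.3,0,0,0,-1],[0,0,0.3,0,0,0,-1]],
])

```text
time_s: 10.15
position: [0.562, 0.0471, 0.0735]
tcp_rot: [[0.167, 0.986, 0.001], [0.986, -0.167, -0.0], [0.0, 0.001, -1.0]]
force: [-2.5, 0.1, 10.9]
opening: 0.004
grasp_force: 5.3
```

>>> apply_moves([
  [[0,0,0.15,0,0,0,-1],[0,0,0.3,0,0,0,-1],[0,0,0.3,0,0,0,-1]],
])

```text
time_s: 10.52
position: [0.5626, 0.0473, 0.073]
tcp_rot: [[0.167, 0.986, 0.003], [0.986, -0.167, -0.0], [0.0, 0.003, -1.0]]
force: [-6.0, 1.6, 25.6]
opening: 0.005
grasp_force: 13.3
```

```bash
python3 - <<'E'
from h import *
c=cam("scene");im=bot.capture("scene");s=bot.read_state();u,v=proj(c,s["position"]).astype(int)
a=cv2.resize(im[v-30:v+30,u-30:u+30],(400,400),interpolation=cv2.INTER_CUBIC)
im=bot.capture("wrist");b=cv2.resize(im[200:300,220:320],(400,400),interpolation=cv2.INTER_CUBIC)
cv2.imwrite("pics/w6.png",np.hstack([a,b]))
print(s["force"],s["position"],proj(c,s["position"])-[u-30,v-30])
E
```

```text
[-5.93205708  1.70769989 26.85431365] [0.56266734 0.0472851  0.07306018] [30.2178555  30.28645076]
```

View pics/w6.png

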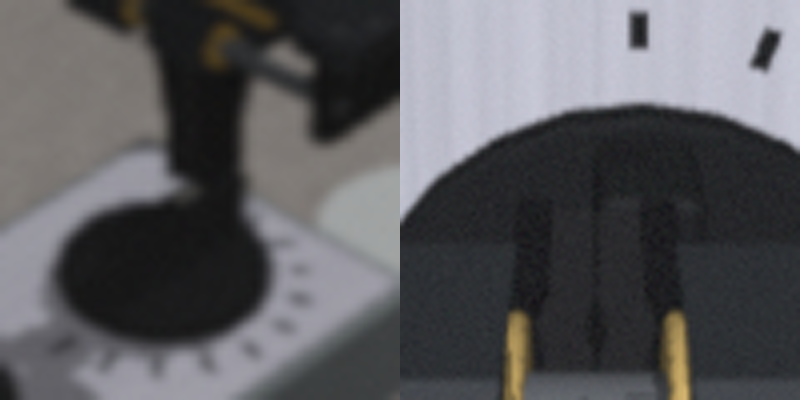

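The contact and the scene crop show that the finger is standing on the bar top, with the tip at (185,175) above the white line at (185,193). So when shut, the tip is at 88 mm when the TCP reads 74 mm, which is higher than I assumed. I'll lift, back off and come down 18 mm lower.

>>> apply_moves([
  [[0,0,-1.2,0,0,0,-1],[0,0,-2.5,0,0,0,-1],[0,-1,-2.5,0,0,0,-1],[0,-2.2,-2.5,0,0,0,-1],[0,-2.5,-1.5,0,0,0,-1],[0,-2.5,-0.5,0,0,0,-1],[0,-2.5,0.2,0,0,0,-1],[0,-2.5,0.2,0,0,0,-1]],
])

```text
time_s: 11.62
position: [0.5368, 0.0512, 0.0658]
tcp_rot: [[0.167, 0.986, -0.002], [0.986, -0.167, 0.0], [-0.0, -0.002, -1.0]]
force: [-0.6, 0.4, -0.5]
opening: 0.004
grasp_force: 0.0
```

>>> apply_moves([
  [[0,0,0.3,0,0,0,-1],[0,0,0.6,0,0,0,-1],[0,0,0.9,0,0,0,-1],[0,0,0.9,0,0,0,-1]],
])

```text
time_s: 12.12
position: [0.537, 0.0512, 0.0577]
tcp_rot: [[0.167, 0.986, -0.0], [0.986, -0.167, 0.0], [-0.0, -0.0, -1.0]]
force: [0.5, -0.3, 0.0]
opening: 0.005
grasp_force: 0.0
```

```bash
python3 - <<'E'
from h import *
c=cam("scene");im=bot.capture("scene");s=bot.read_state();u,v=proj(c,s["position"]).astype(int)
print(s["force"],s["position"],dial(cam("side"),bot.capture("side")),dial(cam("wrist"),bot.capture("wrist")))
print(P(0,.0175,z=.056),P(0,.0115,z=.056))
E
```

```text
[ 0.0873064  -0.57005636  0.68379991] [0.53707647 0.05120561 0.0577921 ] (np.float64(-3.0), 50.8) (np.float64(123.0), 19.4)
[0.04, 1.52, 0.19, 0.01, 0.0, 0.01] [0.04, 2.12, 0.19, 0.01, 0.0, 0.01]
```

>>> apply_moves([
  [[0,0.5,0,0,0,0,-1],[0,1,0,0,0,0,-1],[0,1.3,0,0,0,0,-1],[0,1.3,0,0,0,0,-1]],
])

```text
time_s: 12.78
position: [0.5503, 0.0489, 0.0578]
tcp_rot: [[0.167, 0.986, 0.0], [0.986, -0.167, -0.0], [0.0, 0.0, -1.0]]
force: [0.4, 0.0, -0.3]
opening: 0.004
grasp_force: 0.0
```

>>> apply_moves([
  [[0,0.1,0,0,0,0,-1],[0,0.2,0,0,0,0,-1],[0,0.2,0,0,0,0,-1]],
])

```text
time_s: 13.15
position: [0.552, 0.0487, 0.0578]
tcp_rot: [[0.167, 0.986, 0.0], [0.986, -0.167, 0.0], [0.0, 0.0, -1.0]]
force: [0.8, 0.3, -0.9]
opening: 0.006
grasp_force: 0.0
```

>>> apply_moves([
  [[0,0.1,0,0,0,0,-1],[0,0.2,0,0,0,0,-1],[0,0.2,0,0,0,0,-1]],
])

```text
time_s: 13.52
position: [0.5528, 0.0486, 0.0577]
tcp_rot: [[0.167, 0.986, -0.002], [0.986, -0.167, 0.0], [-0.0, -0.002, -1.0]]
force: [-3.1, 0.0, 1.5]
opening: 0.008
grasp_force: 1.3
```

Contact comes at a TCP offset of 17.3 mm from the bar line, as planned (force -3 N). Next I compute the arc.

```bash
python3 - <<'E'
from h import *
for th in range(0,61,5): print(th,P(th,.0173,z=.0577)[:2],P(th,.0173)[5])
E
```

```text
0 [0.04, -0.04] 0.01
5 [0.18, 0.2] 5.01
10 [0.3, 0.45] 10.01
15 [0.39, 0.72] 15.01
20 [0.47, 0.99] 20.01
25 [0.51, 1.26] 25.01
30 [0.54, 1.54] 30.01
35 [0.54, 1.82] 35.01
40 [0.52, 2.1] 40.01
45 [0.47, 2.37] 45.01
50 [0.4, 2.64] 50.01
55 [0.3, 2.91] 55.01
60 [0.18, 3.16] 60.01
```

>>> apply_moves([
  [[0.2,0.15,0,0,0,5,-1],[0.3,0.4,0,0,0,10,-1],[0.4,0.65,0,0,0,15,-1],[0.45,0.9,0,0,0,20,-1],[0.5,1.2,0,0,0,25,-1],[0.55,1.45,0,0,0,30,-1],[0.55,1.75,0,0,0,35,-1],[0.5,2,0,0,0,40,-1],[0.45,2.3,0,0,0,45,-1],[0.4,2.55,0,0,0,50,-1],[0.3,2.75,0,0,0,54,-1],[0.3,2.75,0,0,0,54,-1],[0.3,2.75,0,0,0,54,-1]],
])

```text
time_s: 15.15
position: [0.5818, 0.0467, 0.0579]
tcp_rot: [[0.895, 0.446, 0.001], [0.446, -0.895, -0.0], [0.001, 0.0, -1.0]]
force: [-0.6, -0.0, -0.8]
opening: 0.004
grasp_force: 0.0
```

```bash
python3 - <<'E'
from h import *
im=bot.capture("wrist");cv2.imwrite("pics/w7.png",im)
print(dial(cam("side"),bot.capture("side")),dial(cam("scene"),bot.capture("scene")),dial(cam("wrist"),im))
s=bot.read_state();print(s["force"],s["position"])
for th in(50,55,60,65,70,72,74,76,78): print(th,P(th,.0173,z=.0577))
E
```

```text
(np.float64(90.0), 2.3) (np.float64(56.0), 12.8) (np.float64(26.0), 18.1)
[ 0.66739074 -1.35006139 -0.63508956] [0.58157545 0.04672909 0.05786416]
50 [-0.12, -0.21, 0.02, 0.01, -0.01, -3.96]
55 [0.03, 0.02, 0.02, 0.01, -0.01, 1.04]
60 [0.17, 0.26, 0.02, 0.01, -0.01, 6.04]
65 [0.28, 0.52, 0.02, 0.01, -0.01, 11.04]
70 [0.38, 0.78, 0.02, 0.01, -0.01, 16.04]
72 [0.41, 0.89, 0.02, 0.01, -0.01, 18.04]
74 [0.43, 1.0, 0.02, 0.01, -0.01, 20.04]
76 [0.46, 1.11, 0.02, 0.01, -0.01, 22.04]
78 [0.47, 1.22, 0.02, 0.01, -0.01, 24.04]
```

View pics/w7.png

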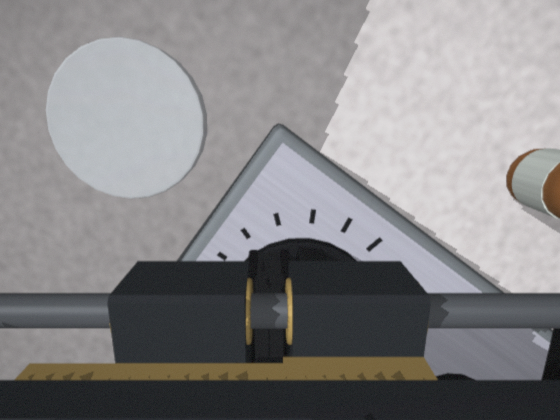

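The wrist view shows the finger at (270,255) over the dial's edge, with the pointer hidden behind the hand. The dashes run from (222,256) to (374,244), and the bottle and dish are clear. Force is zero with the finger at about 55°, and the scene detector reads about 56°, so it has jumped to the third click (60°). Now the last crest at 70°.

>>> apply_moves([
  [[0.1,0.15,0,0,0,4,-1],[0.2,0.35,0,0,0,8,-1],[0.3,0.55,0,0,0,12,-1],[0.3,0.65,0,0,0,14,-1],[0.3,0.65,0,0,0,14,-1]],
])

```text
time_s: 15.92
position: [0.5871, 0.0424, 0.0578]
tcp_rot: [[0.976, 0.216, 0.0], [0.216, -0.976, 0.0], [0.0, -0.0, -1.0]]
force: [0.6, 2.5, 0.6]
opening: 0.003
grasp_force: 0.9
```

>>> apply_moves([
  [[0.05,0.1,0,0,0,2,-1],[0.1,0.2,0,0,0,4,-1],[0.1,0.2,0,0,0,4,-1],[0.1,0.2,0,0,0,4,-1]],
])

```text
time_s: 16.42
position: [0.5884, 0.0401, 0.0578]
tcp_rot: [[0.989, 0.146, -0.0], [0.146, -0.989, -0.0], [-0.0, 0.0, -1.0]]
force: [0.6, 0.2, 0.3]
opening: 0.005
grasp_force: 0.0
```

```bash
python3 - <<'E'
from h import *
print(dial(cam("scene"),bot.capture("scene")),dial(cam("side"),bot.capture("side")))
s=bot.read_state();print(s["force"],s["position"],P(72,.0173,z=.0577))
E
```

```text
(np.float64(79.0), 10.2) (np.float64(178.0), 6.1)
[-0.15399866  0.76647171  0.03270167] [0.58841939 0.0402984  0.05783832] [0.08, -0.01, 0.01, 0.01, 0.01, 0.01]
```

The force has dropped to zero and the detector reads 79°. I'll back off, lift and verify.

>>> apply_moves([
  [[0,-0.5,0,0,0,0,-1],[0,-1,0,0,0,0,-1],[0,-1,-3,0,0,0,-1],[0,-1,-8,0,0,0,-1],[-4,0,-13,0,0,0,-1],[-7,0,-16,0,0,0,-1],[-7,0,-16,0,0,0,-1],[-7,0,-16,0,0,0,-1]],
])

```text
time_s: 17.52
position: [0.5196, 0.0305, 0.2176]
tcp_rot: [[0.989, 0.146, 0.001], [0.146, -0.989, 0.0], [0.001, 0.0, -1.0]]
force: [0.3, 0.4, 0.3]
opening: 0.002
grasp_force: 0.0
```

```bash
python3 - <<'E'
from h import *
c=cam("wrist");im=bot.capture("wrist");print("dial",dial(c,im),proj(c,[*A,.064]))
m=(cv2.cvtColor(im,cv2.COLOR_BGR2GRAY)<70).astype(np.uint8)
n,lab,st,ce=cv2.connectedComponentsWithStats(m)
for i in range(1,n):
    if st[i,4]>800 and ce[i][1]<330: print(st[i],ce[i].round(1),onplane(c,ce[i],.067).round(4))
g=cv2.cvtColor(im,cv2.COLOR_BGR2GRAY)
a=np.radians(80.4);B=A-.108*np.array([np.cos(a),np.sin(a)])
print("btn",B,proj(c,[*B,.073]),bot.read_state()["position"])
for psi in(-9.6,):
  print(rel([*B,.11],10),rel([*B,.066],10))
E
```

```text
dial (np.float64(79.0), 185.2) [288.91531952 144.48568728]
[ 244   98   90   91 6175] [288.3 143.6] [0.566  0.0203 0.067 ]
[ 376  157   53   50 1035] [398.9 179.5] [ 0.5493 -0.0809  0.067 ]
[    0   250   560   113 29187] [267.8 310. ] [0.4051 0.0144 0.067 ]
btn [ 0.54698898 -0.08698757] [407.40702736 184.49842085] [0.51955469 0.03053441 0.21702619]
[1.0, 12.03, 10.7, -0.02, 0.04, -1.57] [1.0, 12.03, 15.1, -0.02, 0.04, -1.57]
```

The dial rests at 79° (80° within reading error, four clicks) and the unit has not moved. Now the button at about (0.548, -0.085).

>>> apply_moves([
  [[0.5,5,0,0,0,0,-1],[1.1,10,2,0,0,0,-1],[1.1,11.8,5,0,0,0,-1],[1.1,11.8,9,0,0,0,-1],[1.1,11.8,12.5,0,0,0,-1],[1.1,11.8,14.2,0,0,0,-1],[1.1,11.8,15.1,0,0,0,-1],[1.1,11.8,15.1,0,0,0,-1]],
])

```text
time_s: 18.58
position: [0.5472, -0.0846, 0.0655]
tcp_rot: [[0.989, 0.146, -0.002], [0.146, -0.989, 0.001], [-0.002, -0.001, -1.0]]
force: [0.2, -0.3, -0.0]
opening: 0.007
grasp_force: 0.0
```

>>> apply_moves([
  [[0,0,0.3,0,0,0,-1],[0,0,0.6,0,0,0,-1],[0,0,0.9,0,0,0,-1],[0,0,0.9,0,0,0,-1]],
])

```text
time_s: 19.08
position: [0.5482, -0.085, 0.0585]
tcp_rot: [[0.989, 0.146, 0.002], [0.146, -0.989, -0.001], [0.002, 0.001, -1.0]]
force: [0.6, -0.1, 3.8]
opening: 0.008
grasp_force: 1.9
```

>>> apply_moves([
  [[0,0,0.2,0,0,0,-1],[0,0,0.4,0,0,0,-1],[0,0,0.5,0,0,0,-1],[0,0,0.5,0,0,0,-1]],
])

```text
time_s: 19.58
position: [0.5483, -0.085, 0.0563]
tcp_rot: [[0.989, 0.147, 0.003], [0.147, -0.989, -0.001], [0.003, 0.001, -1.0]]
force: [-4.9, 2.4, 25.3]
opening: 0.008
grasp_force: 12.6
```

25 N, so it is stiff. I'll push slightly further, then release slowly and watch the spring travel to confirm it was fully pressed.

>>> apply_moves([
  [[0,0,0.1,0,0,0,-1],[0,0,0.2,0,0,0,-1],[0,0,0.2,0,0,0,-1]],
])

```text
time_s: 19.95
position: [0.5483, -0.0851, 0.0561]
tcp_rot: [[0.989, 0.147, 0.003], [0.147, -0.989, -0.001], [0.003, 0.002, -1.0]]
force: [-5.8, 2.7, 37.4]
opening: 0.005
grasp_force: 18.7
```

>>> apply_moves([
  [[0,0,-0.3,0,0,0,-1],[0,0,-0.6,0,0,0,-1],[0,0,-0.6,0,0,0,-1],[0,0,-0.6,0,0,0,-1]],
])

```text
time_s: 20.45
position: [0.5481, -0.085, 0.0569]
tcp_rot: [[0.989, 0.146, 0.001], [0.146, -0.989, -0.0], [0.001, 0.001, -1.0]]
force: [2.3, 0.1, 3.7]
opening: 0.005
grasp_force: 2.4
```

>>> apply_moves([
  [[0,0,-0.1,0,0,0,-1],[0,0,-0.2,0,0,0,-1],[0,0,-0.2,0,0,0,-1],[0,0,-0.2,0,0,0,-1]],
])

```text
time_s: 20.95
position: [0.5476, -0.085, 0.0588]
tcp_rot: [[0.989, 0.146, 0.0], [0.146, -0.989, -0.0], [0.0, 0.0, -1.0]]
force: [2.1, -0.6, 3.5]
opening: 0.01
grasp_force: 1.8
```

>>> apply_moves([
  [[0,0,-0.1,0,0,0,-1],[0,0,-0.2,0,0,0,-1],[0,0,-0.2,0,0,0,-1],[0,0,-0.2,0,0,0,-1]],
])

```text
time_s: 21.45
position: [0.5469, -0.0848, 0.0607]
tcp_rot: [[0.989, 0.146, -0.001], [0.146, -0.989, 0.0], [-0.001, -0.0, -1.0]]
force: [-0.1, -1.3, 2.5]
opening: 0.005
grasp_force: 1.3
```

The spring still pushes 2.5 N at 4.6 mm above the hard stop, so the press was complete. Lifting away.

>>> apply_moves([
  [[0,0,-1,0,0,0,-1],[0,0,-4,0,0,0,-1],[0,0,-9,0,0,0,-1],[-2,-6,-14,0,0,0,-1],[-4,-11,-15.5,0,0,0,-1],[-4,-11,-15.5,0,0,0,-1],[-4,-11,-15.5,0,0,0,-1],[-4,-11,-15.5,0,0,0,-1]],
])

```text
time_s: 22.45
position: [0.492, 0.0172, 0.2152]
tcp_rot: [[0.989, 0.145, -0.001], [0.145, -0.989, -0.0], [-0.001, 0.0, -1.0]]
force: [0.1, 0.1, 0.4]
opening: 0.005
grasp_force: 0.0
```

```bash
python3 - <<'E'
from h import *
c=cam("wrist");im=bot.capture("wrist");d=dial(c,im);print("dial",d)
m=(cv2.cvtColor(im,cv2.COLOR_BGR2GRAY)<70).astype(np.uint8)
n,lab,st,ce=cv2.connectedComponentsWithStats(m)
for i in range(1,n):
    if st[i,4]>800 and ce[i][1]<300: print(st[i],onplane(c,ce[i],.067).round(4))
s=bot.read_state();print(s["force"],s["position"],np.abs(s["qvel"]).max())
if 75<d[0]<85: print(bot.hand_in())
E
```

```text
dial (np.float64(79.0), 184.3)
[ 232   59   93   97 6785] [0.5656 0.0201 0.067 ]
[ 369  123   55   53 1120] [ 0.548  -0.0815  0.067 ]
[ 0.78418112  0.34909952 -0.15172526] [0.49207792 0.01709776 0.21504007] 0.2499185990098469
the job is handed in; nothing more can be done
None
```

I turned the dial four clicks clockwise (it reads 79°, with the fourth stop at 80°), then pressed the button to its stop and let it spring back; the unit has not visibly moved, and the job is handed in at about 22.5 s, though hand-in returned no verdict.

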